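# Refit the fourth guide post of a nest plate

## Robot

A 7-joint arm with a two-finger parallel gripper is mounted at the origin on the work surface. World frame = base frame: x ahead of the robot, y to its left, z up, the work surface at z = 0. Lengths are in m, angles in rad, forces in N, time in s.
With the tool pointing down it reaches from about 0.35 to 0.9 m from the base axis. Payload 8.1 kg.
Tool frame: the origin (TCP) lies at the very end of the fingers, on their centre line; the grasp point (between the pads) lies 19 mm behind it; z points along the fingers, y is the line along which they close (so a half turn about z gives the same grasp; the last joint's range is limited). The gripper opens to 92 mm and grips with 3 to 60 N. Pads are 19 mm wide; open, the fingers measure 130 mm over their backs; the gripper's body (75 mm by 190 mm) begins 47 mm behind the grasp point.
Start: joints at [1.099, 0.434, 0.025, 1.573, -0.012, 1.134, -0.075], TCP at [0.225, -0.583, 0.227] pointing down, gripper open.
Joint ranges: [-2.62, 2.62], [-0.44, 2.09], [-1.27, 1.32], [0.08, 2.57], [-1.32, 4.46], [0.12, 2], [-2.74, 2.74]. Speed limits (rad/s): [2.22, 2.22, 3.01, 3.01, 3.14, 3.14, 3.14].

## Interface

Orientations are given as a rotation vector (axis times angle).
In Python, from workcell import get_obs, snapshot, job_done gives the robot as it stands.
- The arm moves only by the shell command python3 -m crank 'ROWS' [FORCE]. ROWS is a JSON object of lists of equal length, an entry for each row: "linear": the shift along the tool's x, y, z in m, a list of three; "rot": the turn, a rotation vector about the tool's x, y, z in degrees, a list of three; "fingers": the opening, from 0 (shut) to 1 (fully open). A call has exactly 5 rows; each row is the pose to reach, as a shift and turn from the pose commanded when the call began, along the tool's axes at that moment; what a row does not reach only later rows make up. A row lasts 1/12 s, in which the tool goes at most 41.7 mm and 7.16 degrees, less where a joint would pass 70% of its speed; a pose out of reach is approached as far as the arm can. A call with a gripper value outside its range is refused whole. The fingers move at their own pace and stop on an object; FORCE is the grip in N (left out, the last holds). Time passes only in rows, so rows that repeat a pose let the fingers close, or fill a call up. It gives the time, the measured TCP pose, the force, the opening and the grip force at its end, in the units of the state.
- get_obs(): the state, without advancing time (a new reading comes with each control period).
- snapshot(name): name is "scene" or "top" or "wrist"; returns a dict with "image" (384x512x3 uint8, red, green, blue), "fx", "fy", "cx", "cy" (pixels), "T" (4x4, takes a point from camera to world coordinates). Camera axes: x right, y down, z forward; pixel columns grow to the right and rows downward; lengths in m; the calibration is good to about 2 mm. A picture is of the moment at which its call begins. There is no depth.
- job_done(): hands the job in; it is judged then, once.
The state is a dict: "time": time; "q": joint angles; "qd": joint speeds; "tau": joint torques, N m; "eef_pos": TCP position; "tool_rot": TCP orientation; "ft_force": force on the tool from outside, world axes, zero at the start; "ft_torque": the same for the moment, N m; "finger_gap": opening from 0.0 (shut) to 1.0 (fully open); "finger_force": force on a finger pad.
Only numpy, scipy, OpenCV 4.12 (cv2) and the standard library are available. Lean on these libraries where they do the work, as an engineer would, in place of code of your own. Each camera call takes 0.05 s, during which the arm holds its last target. There are 200 camera calls.

## Task

Take the long collared guide post out of the white rack and refit it in the empty bush at the near right corner of the black nest plate, leaving everything else as it is. It is a close fit and the bush is not quite where the drawing puts it, so lean the post over by ten degrees or more, feel its lower edge well into the mouth of the bush and only then straighten it, never pressing harder than a light hand would. Guide it down by hand, without letting it drop, until the collar sits fully home on the bush, then let go.

Things in the scene. Friction and masses are not known exactly. Their poses are not given: they have to be found in the camera images.
- post_mid (a point): half-way up the axis of the loose steel guide post, the longest of the three steel pieces standing upright in the rack. 110 mm long, about 0.3 kg: plain shank 20 mm in diameter and 40 mm long with a square-edged foot, then a collar 32 mm across and 8 mm thick, then a stem 20 mm in diameter and 62 mm long to take it by. z points up its axis, from foot to stem.
- post: the same guide post, its origin at the centre of its flat foot, 55 mm below post_mid. Underside of the collar 40 mm, stem 48 to 110 mm above the foot. Standing in the rack, the collar rests on the rack's top.
- bush_drawing (a point): where the drawing puts the centre of the empty bush's mouth (top face of its flange, height true to the drawing, 80 mm over the table), axes as the fixture's. The bush itself has been set aside, by up to 8 mm along x and up to 8 mm along y, either way, and is tightly screwed there. Bronze flange 64 mm across, flat on top; upright bore 21 mm in diameter, square-edged, open below, deeper than the post's shank.
- fixture: black nest plate 210 x 280 mm (x, y) on pillars, its top 70 mm over the table; origin under its centre at table height, z up. Bushes at its four corners, flange tops 10 mm above the plate: three at (66, -100), (66, 102), (-64, 102) mm hold posts standing 70 mm over the flange; the empty one is near (-60, -86). Ground bush and post are marked by over 30 N of contact force.
- rack: white plastic block 70 x 180 x 50 mm (x, y, z), fixed, origin under its centre. Three upright clearance bores of 24 mm in a row along its y axis, 56 mm apart, the middle one at its centre; the guide post stands in any of them, 40 mm deep, two shorter pieces in the others.
- small_post: bystander in the rack: a thinner and shorter collared post, stem 14 mm in diameter, 40 mm high over the rack. Origin at its foot.
- stop_bolt: bystander in the rack: a bolt with a hexagon head, 14 mm high over the rack. Origin at its foot.
- arm0_part: bystander: brown forged arm, 110 x 30 x 13 mm, lying on the nest plate, the one nearer the empty bush. Origin under its middle.
- arm1_part: bystander: a second such forged arm on the nest plate. Origin under its middle.
- hex_key: bystander: dark L-shaped hexagon key, 115 mm long, 8 mm thick, on the table. Origin near the middle of its long leg.
- tee_fitting: bystander: brass tee fitting, 44 mm long, 16 mm high, on the table.
- spare_bush: bystander: a brass sleeve 32 mm across and 36 mm high, standing on the table.
- screwdriver: bystander: screwdriver lying on the table.
Things that resemble listed ones, but are neither listed nor needed, are in the scene too. Leave any pink look-alike of the post alone.

How it is judged:
By the outcome, as a careful person would: the job done as asked, in the order asked, and still so for the second after the job is handed in, with the robot touching nothing.
It also fails if it takes over 72 s, if anything falls off the work surface, if the arm or the gripper's body presses on something with over 40 N, if the wrist force passes 120 N, or if a joint passes its speed limit or range.

## Working session

There is one attempt and no reset: what is moved stays moved. The work goes in short steps, Python scripts to look and compute and a shell command to move; the robot and the scene stay as the last step left them, time stands still between calls to the robot, and variables do not carry over. Pictures are saved under pics/ and viewed, at most 10 in all, crops included, and the job is handed in when it is done.

```bash
mkdir -p pics; ls; python3 - <<'E'
from workcell import get_obs, snapshot
import cv2,numpy as np
o=get_obs()
for k,v in o.items(): print(k,np.round(v,4))
for n in ("scene","top"):
    s=snapshot(n); cv2.imwrite(f"pics/{n}0.png",s["image"][:,:,::-1]); np.savez(f"pics/{n}0.npz",**s)
    print(n,s["fx"],s["fy"],s["cx"],s["cy"],np.round(s["T"],3).tolist())
E
```

```text
pics
time 0.0
q [ 1.0994  0.4352  0.025   1.5741 -0.0116  1.134  -0.0751]
qd [-0.0001  0.0004  0.0006 -0.0001 -0.0004  0.001  -0.0005]
tau [ 3.00000e-04 -6.67855e+01  9.85000e-01 -3.14472e+01 -6.06000e-02
  4.29000e-02  1.00000e-04]
eef_pos [ 0.2251 -0.5825  0.2259]
tool_rot [-3.0869e+00 -5.7560e-01  7.0000e-04]
ft_force [0.4389 0.1831 0.4836]
ft_torque [ 0.0074 -0.0411  0.0035]
finger_force 0.0
finger_gap 1.0023
scene 413.97023385680103 413.97023385680103 256.8862251973268 191.33762302532327 [[-0.786, 0.416, -0.458, 0.956], [0.619, 0.527, -0.583, 0.401], [-0.001, -0.742, -0.671, 0.7], [0.0, 0.0, 0.0, 1.0]]
top 434.1598237150203 434.1598237150203 255.14753392899428 198.83355775434157 [[-0.009, -0.996, 0.092, 0.455], [-1.0, 0.009, 0.003, -0.14], [-0.004, -0.092, -0.996, 1.067], [0.0, 0.0, 0.0, 1.0]]
```

View pics/top0.png

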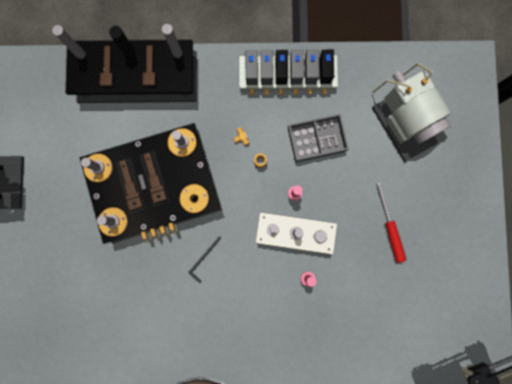

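View pics/scene0.png

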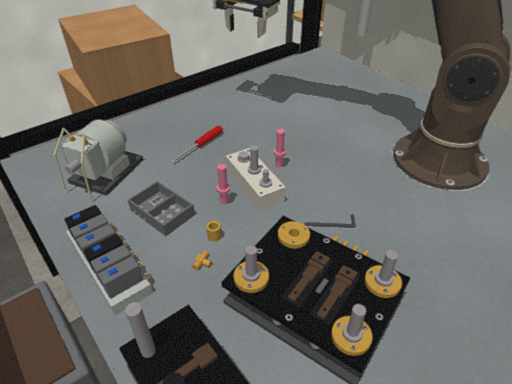

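Top view: the white rack is at (297,234), with stems at (273,230), (297,233) and (320,237). The empty bush is at (194,198). Pink look-alikes stand at (295,193) and (309,280). Scene view: the rack pieces are the bolt (243,156), a tall grey stem (254,155) and the small post (265,178). Pink ones are at (223,183) and (280,148), and fixed posts are at (251,262), (388,265) and (357,320). The black block's grey post is at (140,330).

Candidates for the post, by scene pixel:
- Rack middle (254,155)
- Rack near (265,178)
- Rack far (243,156)
- The two pink posts
- The nest and black-block posts

My choice is the rack's middle one, the tallest steel stem. I'll check it in one close crop.

```bash
cat > h.py <<'E'
import numpy as np, cv2
from scipy.spatial.transform import Rotation as R
from workcell import get_obs, snapshot
def ray(s,uv):
    T=s["T"]; d=T[:3,:3]@[(uv[0]-s["cx"])/s["fx"],(uv[1]-s["cy"])/s["fy"],1]; return T[:3,3],d
def onz(s,uv,z):
    p,d=ray(s,uv); return p+d*(z-p[2])/d[2]
def proj(s,P):
    c=np.linalg.inv(s["T"])@np.r_[P,1]; return np.array([s["fx"]*c[0]/c[2]+s["cx"],s["fy"]*c[1]/c[2]+s["cy"]])
def blobs(m,amin):
    n,l,st,c=cv2.connectedComponentsWithStats(m.astype(np.uint8)); return [(st[i,4],c[i],st[i,:4],l==i) for i in range(1,n) if st[i,4]>amin]
def rel(p):
    "tool-frame shift from present measured TCP to world p"
    o=get_obs(); return R.from_rotvec(o["tool_rot"]).inv().apply(np.array(p)-o["eef_pos"])
E
python3 - <<'E'
from h import *
t=dict(np.load("pics/top0.npz")); s=dict(np.load("pics/scene0.npz"))
im=t["image"]; hsv=cv2.cvtColor(im,cv2.COLOR_RGB2HSV)
gold=cv2.inRange(hsv,(12,110,90),(30,255,255))
for a,c,b,m in blobs(gold,200):
    cs,_=cv2.findContours(m.astype(np.uint8),cv2.RETR_EXTERNAL,cv2.CHAIN_APPROX_NONE)
    e=cv2.minEnclosingCircle(cs[0]); el=cv2.fitEllipse(cs[0])
    print("gold",a,c.round(1),b,np.round(e[0],1),e[1],np.round(el[0],1),np.round(el[1],1),onz(t,el[0],.08).round(4))
w=cv2.inRange(hsv,(0,0,190),(180,50,255)); 
for a,c,b,m in blobs(w[200:270,240:350],400):
    cs,_=cv2.findContours(m.astype(np.uint8),cv2.RETR_EXTERNAL,cv2.CHAIN_APPROX_NONE)
    r=cv2.minAreaRect(cs[0]); bp=cv2.boxPoints(r)+[240,200]; print("rack",a,b)
    print(np.array([onz(t,q,.05) for q in bp]).round(4), onz(t,np.array(r[0])+[240,200],.05).round(4))
c1=cv2.resize(im[190:270,240:350],None,fx=5,fy=5,interpolation=cv2.INTER_CUBIC)
c2=cv2.resize(s["image"][130:220,200:310],None,fx=5,fy=5,interpolation=cv2.INTER_CUBIC)
out=np.vstack([c1,c2]); out=cv2.resize(out,None,fx=.68,fy=.68)
cv2.imwrite("pics/crop1.png",out[:,:,::-1]); print(out.shape)
E
```

```text
gold 425 [182.6 143.1] [167 128  30  29] [181.5 141.9] 14.800666809082031 [181.5 141.8] [26.6 27.4] [0.6803 0.0328 0.08  ]
gold 425 [ 99.2 168. ] [ 83 153  30  29] [ 97.6 167.4] 14.711365699768066 [ 97.8 167.4] [26.4 27.2] [0.6224 0.2253 0.08  ]
gold 642 [193.7 198. ] [179 184  30  29] [193.6 197.8] 14.986228942871094 [193.7 198. ] [28.6 29.2] [0.5495 0.0043 0.08  ]
gold 430 [114.6 221.6] [ 99 207  29  30] [112.3 221.3] 15.06771183013916 [112.5 221.2] [27.  27.8] [0.4982 0.1888 0.08  ]
rack 2105 [16 13 81 41]
[[ 0.4472 -0.1354  0.05  ]
 [ 0.5174 -0.1461  0.05  ]
 [ 0.4898 -0.3265  0.05  ]
 [ 0.4201 -0.3147  0.05  ]] [ 0.4685 -0.2308  0.05  ]
(578, 374, 3)
```

View pics/crop1.png

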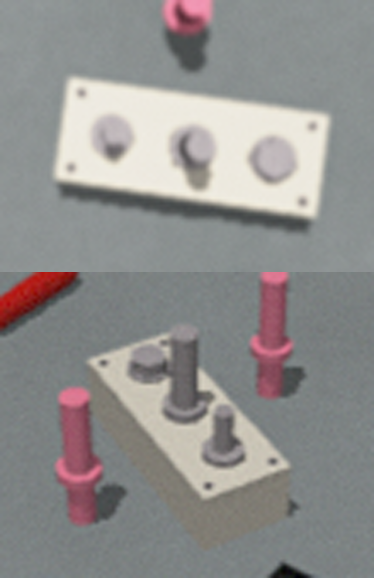

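The crop shows the middle piece as clearly the longest steel stem with a collar. The bolt is at the right end and the small post at the left. Rack centre measures (0.4685,-0.2308) and its size is about 71x183 mm, which agrees with the description. The bush mouth is at about (0.5495, 0.0043), with a 64 mm flange as given. I'll approach with the fingers half open and closing along rack x.

```bash
python3 -m crank '{"linear":[[0.035,-0.024,0],[0.07,-0.048,0],[0.105,-0.072,0],[0.14,-0.096,0],[0.175,-0.12,0]],"rot":[[0,0,-6],[0,0,-12],[0,0,-18],[0,0,-24],[0,0,-30]],"fingers":[0.5,0.5,0.5,0.5,0.5]}' 20
python3 - <<'E'
from h import *
o=get_obs(); print(rel([.4685,-.2308,.2]).round(4), np.round(o["q"],2), o["finger_gap"])
E
```

```text
time: 0.52
eef_pos: [0.3436, -0.4093, 0.2265]
tool_rot: [-2.83, -1.362, 0.0]
ft_force: [0.5, -1.4, -0.1]
finger_gap: 0.683
finger_force: 0.0
[ 0.2174 -0.0137  0.0265] [ 0.9   0.3  -0.16  1.78  0.05  1.06  0.04] 0.6830621875841677
```

```bash
python3 -m crank '{"linear":[[0.035,-0.003,0],[0.07,-0.006,0],[0.105,-0.009,0],[0.14,-0.011,0],[0.17,-0.012,0]],"rot":[[0,0,-6],[0,0,-12],[0,0,-18],[0,0,-24],[0,0,-30]],"fingers":[0.5,0.5,0.5,0.5,0.5]}'
python3 - <<'E'
from h import *
o=get_obs(); print(rel([.4685,-.2308,.2]).round(4), np.round(o["q"],2), o["finger_gap"])
s=snapshot("wrist"); cv2.imwrite("pics/w1.png",s["image"][:,:,::-1]); np.savez("pics/w1.npz",**s); print(s["T"].round(3).tolist(),proj(s,[.4685,-.2308,.12]),proj(s,[.4685,-.2308,.058]))
E
```

```text
time: 0.93
eef_pos: [0.4413, -0.2688, 0.2267]
tool_rot: [-2.38, -2.05, -0.0]
ft_force: [0.5, 0.1, -0.3]
finger_gap: 0.498
finger_force: 0.0
[0.0416 0.0213 0.0267] [ 0.71  0.29 -0.34  1.81  0.11  1.06  0.19] 0.4980212826408751
[[0.989, -0.143, -0.039, 0.452], [-0.148, -0.956, -0.255, -0.2], [-0.001, 0.258, -0.966, 0.386], [0.0, 0.0, 0.0, 1.0]] [275.77361028 149.41544916] [271.80909093 144.02679805]
```

View pics/w1.png

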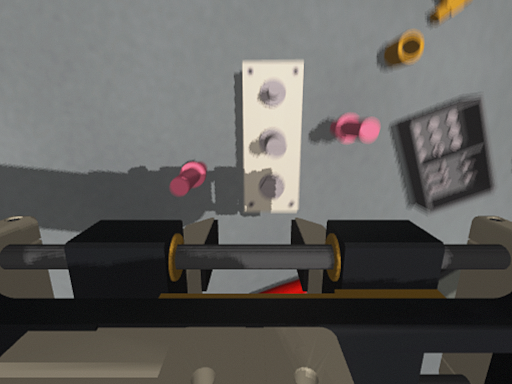

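Wrist view: the rack's middle stem is at about (273,144), matching the projected (272-276,144-149). The small post is at (271,186), the bolt at (272,93), and pink posts are at (187,178) and (357,129). I'll refine the rack centre from this view.

```bash
python3 - <<'E'
from h import *
s=dict(np.load("pics/w1.npz")); hsv=cv2.cvtColor(s["image"],cv2.COLOR_RGB2HSV)
w=cv2.inRange(hsv,(0,0,185),(180,60,255)); w[215:]=0
for a,c,b,m in blobs(w,3000):
    cs,_=cv2.findContours(m.astype(np.uint8),cv2.RETR_EXTERNAL,cv2.CHAIN_APPROX_NONE)
    r=cv2.minAreaRect(max(cs,key=len)); bp=cv2.boxPoints(r); P=np.array([onz(s,q,.05) for q in bp]); print(b,P.round(4).tolist(),P.mean(0).round(4))
g=s["image"][120:170,248:300].astype(int)
m=(g.sum(2)<560).astype(np.uint8)
for a,c,b,_ in blobs(m,60): print(a,c+[248,120],b)
for x in range(50): pass
print(g[14:40:2,8:44:2].sum(2)//3)
E
```

```text
[242  61  62 151] [[0.4475, -0.1335, 0.05], [0.5165, -0.1438, 0.05], [0.4981, -0.324, 0.05], [0.4187, -0.3122, 0.05]] [ 0.4702 -0.2284  0.05  ]
744 [268.11962366 143.75403226] [ 1 10 37 27]
[[219 221 155 165 175 162 144 130 123 129 153 161 176 193 207 219 218 217]
 [218 199 117 156 152 129  89  77 110 130 148 164 168 179 200 216 218 217]
 [200 171 122 133 127  60  63 113 140 148 148 162 167 173 188 216 220 218]
 [141 138 103  94  83  62 101 156 167 171 172 167 169 173 181 211 219 218]
 [128 125  95  99  74  58 160 174 171 171 171 173 172 171 174 206 220 218]
 [131 124  99  98  81  91 179 171 171 172 172 171 170 171 172 198 218 218]
 [130 126 107  99  81 121 170 168 169 167 167 168 167 168 170 193 220 218]
 [129 130 115 102  88 136 169 169 168 170 170 169 170 169 167 195 218 218]
 [129 130 122 110  95 131 163 170 170 169 169 169 169 170 167 211 218 218]
 [125 129 130 131 148 124 175 171 174 172 174 172 171 172 182 219 217 217]
 [169 136 191 195 180 173 186 175 183 174 171 173 176 186 209 218 217 218]
 [196 196 215 219 204 213 200 201 195 192 189 190 193 203 218 216 217 216]
 [208 213 215 215 216 218 209 211 206 203 201 202 211 217 217 216 218 216]]
```

```bash
python3 -m crank '{"linear":[[0.02,0.01,0.015],[0.035,0.018,0.03],[0.035,0.018,0.04],[0.035,0.018,0.04],[0.035,0.018,0.04]],"rot":[[0,0,0],[0,0,0],[0,0,0],[0,0,0],[0,0,0]],"fingers":[0.5,0.5,0.5,0.5,0.5]}'
python3 - <<'E'
from h import *
o=get_obs(); print(rel([.4693,-.229,.071]).round(4)); r=R.from_rotvec(o["tool_rot"]).as_matrix(); print(r.round(3).tolist())
E
```

```text
time: 1.4
eef_pos: [0.4627, -0.2401, 0.1862]
tool_rot: [-2.386, -2.041, 0.002]
ft_force: [-0.8, -0.3, 0.2]
finger_gap: 0.496
finger_force: 0.0
[0.012  0.005  0.1152]
[[0.155, 0.988, -0.002], [0.988, -0.155, 0.0], [-0.0, -0.002, -1.0]]
```

```bash
python3 -m crank '{"linear":[[0.012,0.005,0],[0.012,0.005,0.02],[0.012,0.005,0.05],[0.012,0.005,0.08],[0.012,0.005,0.08]],"rot":[[0,0,0],[0,0,0],[0,0,0],[0,0,0],[0,0,0]],"fingers":[0.5,0.5,0.5,0.5,0.5]}'
python3 - <<'E'
from h import *
o=get_obs(); print(rel([.4693,-.229,.071]).round(4))
s=snapshot("wrist"); cv2.imwrite("pics/w2.png",s["image"][:,:,::-1])
E
```

```text
time: 1.82
eef_pos: [0.4671, -0.2289, 0.1031]
tool_rot: [-2.385, -2.037, 0.006]
ft_force: [-0.9, 0.5, 0.5]
finger_gap: 0.498
finger_force: 0.0
[0.0003 0.0024 0.0321]
```

```bash
python3 -m crank '{"linear":[[0,0.002,0.02],[0,0.002,0.032],[0,0.002,0.032],[0,0.002,0.032],[0,0.002,0.032]],"rot":[[0,0,0],[0,0,0],[0,0,0],[0,0,0],[0,0,0]],"fingers":[0.5,0.5,0.5,0.5,0.5]}'
python3 -m crank '{"linear":[[0,0,0],[0,0,0],[0,0,0],[0,0,0],[0,0,0]],"rot":[[0,0,0],[0,0,0],[0,0,0],[0,0,0],[0,0,0]],"fingers":[0.3,0.2,0.1,0.1,0.1]}' 40
python3 - <<'E'
from h import *
s=snapshot("wrist"); cv2.imwrite("pics/w2.png",s["image"][:,:,::-1])
print(s["T"].round(3).tolist())
E
```

```text
time: 2.28
eef_pos: [0.4734, -0.2294, 0.0766]
tool_rot: [2.385, 2.041, 0.001]
ft_force: [-1.1, -0.2, -0.1]
finger_gap: 0.502
finger_force: 0.0
time: 2.7
eef_pos: [0.4709, -0.2286, 0.0747]
tool_rot: [-2.385, -2.041, 0.003]
ft_force: [-3.1, -0.1, 7.1]
finger_gap: 0.212
finger_force: 39.9
[[0.988, -0.148, -0.043, 0.482], [-0.154, -0.955, -0.255, -0.16], [-0.003, 0.258, -0.966, 0.234], [0.0, 0.0, 0.0, 1.0]]
```

View pics/w2.png

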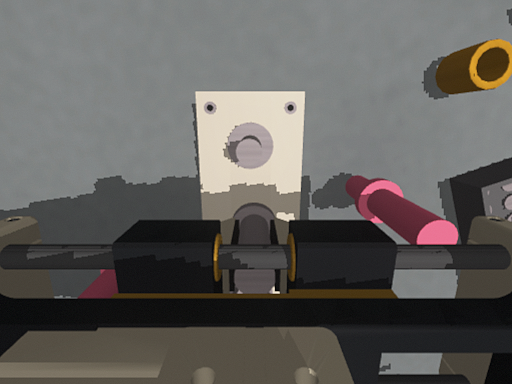

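Wrist view: the stem is held between the fingers at (255,255), and the neighbouring piece at (250,146) is clear. The opening of 0.212 is 19.5 mm, which fits the 20 mm stem. Lifting straight up.

```bash
python3 -m crank '{"linear":[[0,0,-0.01],[0,0,-0.025],[0,0,-0.04],[0,0,-0.06],[0,0,-0.08]],"rot":[[0,0,0],[0,0,0],[0,0,0],[0,0,0],[0,0,0]],"fingers":[0.1,0.1,0.1,0.1,0.1]}'
python3 -m crank '{"linear":[[0,0,-0.03],[0,0,-0.05],[0,0,-0.055],[0,0,-0.055],[0,0,-0.055]],"rot":[[0,0,0],[0,0,0],[0,0,0],[0,0,0],[0,0,0]],"fingers":[0.1,0.1,0.1,0.1,0.1]}'
python3 - <<'E'
from h import *
o=get_obs(); print(rel([.5495,.0043,.205]).round(4))
t=snapshot("scene"); cv2.imwrite("pics/s2.png",t["image"][:,:,::-1])
E
```

```text
time: 3.17
eef_pos: [0.4721, -0.2284, 0.1556]
tool_rot: [-2.386, -2.043, 0.0]
ft_force: [0.3, -0.5, -3.7]
finger_gap: 0.212
finger_force: 39.9
time: 3.58
eef_pos: [0.4719, -0.2286, 0.209]
tool_rot: [-2.386, -2.043, 0.001]
ft_force: [-0.4, -0.1, -4.8]
finger_gap: 0.21
finger_force: 39.9
[0.2421 0.0407 0.0039]
```

```bash
python3 -m crank '{"linear":[[0.035,0.008,0],[0.075,0.016,0],[0.115,0.024,0],[0.14,0.032,0],[0.155,0.04,0]],"rot":[[0,0,0],[0,0,0],[0,0,0],[0,0,0],[0,0,0]],"fingers":[0.1,0.1,0.1,0.1,0.1]}'
python3 -m crank '{"linear":[[0,0,0],[0,0,0],[0,0,0],[0,0,0],[0,0,0]],"rot":[[0,0,0],[0,0,0],[0,0,0],[0,0,0],[0,0,0]],"fingers":[0.1,0.1,0.1,0.1,0.1]}'
python3 - <<'E'
from h import *
s=snapshot("wrist"); cv2.imwrite("pics/w3.png",s["image"][:,:,::-1]); np.savez("pics/w3.npz",**s)
print(rel([.5495,.0043,.205]).round(4),proj(s,[.5495,.0043,.08]))
hsv=cv2.cvtColor(s["image"],cv2.COLOR_RGB2HSV); gold=cv2.inRange(hsv,(12,110,70),(30,255,255))
for a,c,b,m in blobs(gold,800): print(a,c.round(1),b)
E
```

```text
time: 4.05
eef_pos: [0.5356, -0.077, 0.2081]
tool_rot: [-2.379, -2.047, 0.0]
ft_force: [0.2, -1.0, -3.1]
finger_gap: 0.21
finger_force: 39.9
time: 4.47
eef_pos: [0.5352, -0.083, 0.2092]
tool_rot: [-2.388, -2.04, 0.002]
ft_force: [0.1, 0.2, -3.4]
finger_gap: 0.211
finger_force: 39.9
[0.0883 0.0004 0.0044] [254.76226709 100.60804455]
2442 [377.3  49.4] [348  10  70  74]
3038 [254.3  99.6] [223  66  64  68]
1642 [281.1 294.1] [112 289 285   9]
```

View pics/w3.png

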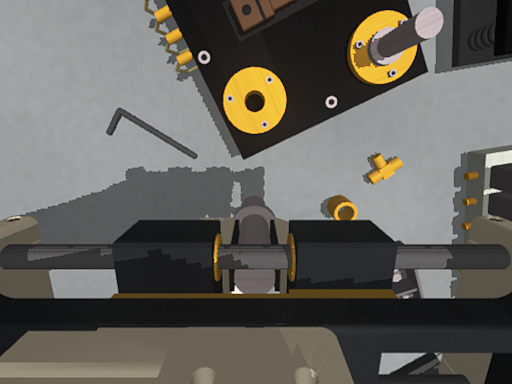

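The wrist view shows the empty bush flange centred at about (254,100), with its bore at (255,101). That matches the projection of my top-view estimate (254.8,100.6). The post hangs upright in the grip. Next I'll work out the exact bush position and the tilted approach.

```bash
cat >> h.py <<'E'
L=.0647; EX=np.array([.155,.988,0]); EY=np.array([.988,-.155,0])
def state(B):
    o=get_obs(); r=R.from_rotvec(o["tool_rot"]); z=-r.as_matrix()[:,2]
    foot=o["eef_pos"]-L*z; h=np.array([z[0],z[1],0]); n=np.linalg.norm(h); 
    e=(h/n-z*(h/n@z)) if n>1e-3 else np.zeros(3); low=foot+.01*e/max(np.linalg.norm(e),1e-9)
    f=lambda p:(1000*np.array([(p-B)@EX,(p-B)@EY,(p-B)[2]])).round(2)
    F=np.array(o["ft_force"]); print("t",round(o["time"],2),"tilt",round(np.degrees(np.arccos(z[2])),2),"foot",f(foot),"low",f(low),"F",np.round([F@EX,F@EY,F[2]],1),"gap",round(o["finger_gap"],3))
E
python3 - <<'E'
from h import *
s=dict(np.load("pics/w3.npz")); hsv=cv2.cvtColor(s["image"],cv2.COLOR_RGB2HSV); gold=cv2.inRange(hsv,(12,110,70),(30,255,255))
m=[m for a,c,b,m in blobs(gold,800) if abs(c[0]-254)<9][0].astype(np.uint8)
cs,h=cv2.findContours(m,cv2.RETR_CCOMP,cv2.CHAIN_APPROX_NONE)
for c in sorted(cs,key=len)[-2:]:
    e=cv2.fitEllipse(cv2.convexHull(c)); P=np.array([onz(s,q,.08) for q in c[:,0,:]]); print(np.round(e[0],2),onz(s,e[0],.08).round(4),"diam mm",(P.max(0)-P.min(0)).round(4),"mean bbox",((P.max(0)+P.min(0))/2).round(4))
t=dict(np.load("pics/top0.npz")); im=cv2.cvtColor(t["image"],cv2.COLOR_RGB2HSV)[190:206,185:203]
d=(im[:,:,2]<110).astype(float); ys,xs=np.nonzero(d); print("top bore",len(xs),onz(t,[xs.mean()+185,ys.mean()+190],.08).round(4))
print(rel([.5495,.0043,.155]).round(4))
E
```

```text
[254.3  102.33] [0.5488 0.0027 0.08  ] diam mm [0.0199 0.0187 0.    ] mean bbox [0.5489 0.0026 0.08  ]
[254.33  99.81] [0.5492 0.0051 0.08  ] diam mm [0.0652 0.0655 0.    ] mean bbox [0.549  0.0042 0.08  ]
top bore 43 [0.5494 0.0038 0.08  ]
[0.0883 0.0004 0.0544]
```

```bash
python3 -m crank '{"linear":[[0.03,-0.002,0],[0.06,-0.004,0],[0.08,-0.006,0.01],[0.088,-0.0085,0.03],[0.088,-0.0085,0.045]],"rot":[[-3,0,0],[-6,0,0],[-9,0,0],[-12,0,0],[-12,0,0]],"fingers":[0.1,0.1,0.1,0.1,0.1]}'
python3 -m crank '{"linear":[[0,0,0],[0,0,0],[0,0,0],[0,0,0],[0,0,0]],"rot":[[0,0,0],[0,0,0],[0,0,0],[0,0,0],[0,0,0]],"fingers":[0.1,0.1,0.1,0.1,0.1]}'
python3 - <<'E'
from h import *
state(np.array([.5492,.0044,.08])); print(get_obs()["q"])
E
```

```text
time: 4.93
eef_pos: [0.5389, 0.0095, 0.1643]
tool_rot: [2.256, 1.939, 0.207]
ft_force: [-1.8, 0.3, -3.9]
finger_gap: 0.208
finger_force: 39.9
time: 5.35
eef_pos: [0.542, 0.006, 0.1657]
tool_rot: [2.261, 1.933, 0.205]
ft_force: [-0.1, 0.7, -3.7]
finger_gap: 0.206
finger_force: 39.9
t 5.35 tilt 12.08 foot [ 0.44  6.14 22.39] low [ 0.43 -3.63 20.3 ] F [ 0.7 -0.2 -3.7] gap 0.206
[ 0.19116992  0.29279751 -0.42002454  2.01018228  0.30444853  0.68544392
 -0.57687385]
```

```bash
python3 -m crank '{"linear":[[0,-0.0015,0.005],[0,-0.003,0.010],[0,-0.004,0.014],[0,-0.005,0.016],[0,-0.005,0.016]],"rot":[[0,0,0],[0,0,0],[0,0,0],[0,0,0],[0,0,0]],"fingers":[0.1,0.1,0.1,0.1,0.1]}' >/dev/null
python3 - <<'E'
from h import *
state(np.array([.5492,.0044,.08]))
s=snapshot("scene"); c=proj(s,[.5492,.0044,.1]).astype(int); print(c)
im=s["image"][c[1]-60:c[1]+40,c[0]-65:c[0]+65]; cv2.imwrite("pics/s3.png",cv2.resize(im,None,fx=5,fy=5,interpolation=cv2.INTER_CUBIC)[:,:,::-1])
E
```

```text
t 5.77 tilt 11.91 foot [0.67 2.72 3.8 ] low [ 0.68 -7.07  1.73] F [ 0.7 -0.2 -3.6] gap 0.215
[294 225]
```

View pics/s3.png

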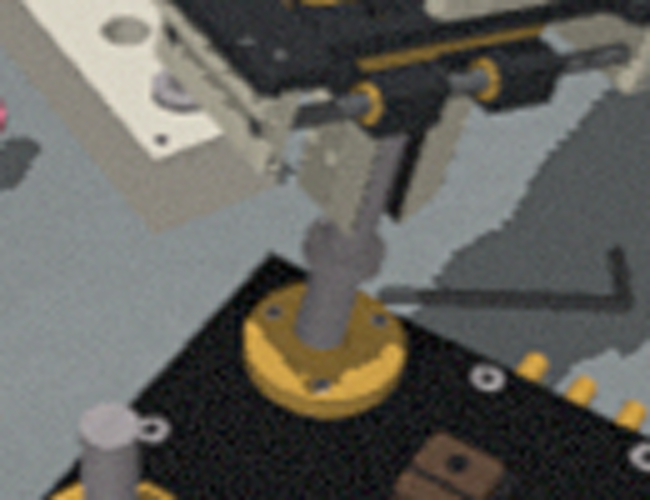

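The scene crop shows the post leaning toward the robot, with its foot just over the bush mouth at about (320,345) in the crop. Now I'll feel downward in small steps.

```bash
python3 -m crank '{"linear":[[-0.0003,0.001,0],[-0.0006,0.002,0.0005],[-0.0006,0.002,0.0005],[-0.0006,0.002,0.0005],[-0.0006,0.002,0.0005]],"rot":[[0,0,0],[0,0,0],[0,0,0],[0,0,0],[0,0,0]],"fingers":[0.1,0.1,0.1,0.1,0.1]}' >/dev/null
python3 -c "
from h import *
B=np.array([.5492,.0044,.08]);state(B);state(B)"
python3 -m crank '{"linear":[[0,-0.0002,0.0005],[0,-0.0002,0.001],[0,-0.0002,0.001],[0,-0.0002,0.001],[0,-0.0002,0.001]],"rot":[[0,0,0],[0,0,0],[0,0,0],[0,0,0],[0,0,0]],"fingers":[0.1,0.1,0.1,0.1,0.1]}' >/dev/null
python3 -c "
from h import *
B=np.array([.5492,.0044,.08]);state(B)"
```

```text
t 6.23 tilt 12.01 foot [0.22 5.6  4.77] low [ 0.22 -4.18  2.69] F [ 0.7  0.7 -2.8] gap 0.21
t 6.23 tilt 12.01 foot [0.22 5.6  4.77] low [ 0.22 -4.18  2.69] F [ 0.7  0.7 -2.8] gap 0.21
t 6.65 tilt 12.0 foot [0.24 5.54 3.64] low [ 0.23 -4.24  1.56] F [-0.1  0.2 -3.7] gap 0.212
```

```bash
for i in 1; do python3 -m crank '{"linear":[[0,-0.0002,0.0005],[0,-0.0002,0.001],[0,-0.0003,0.0015],[0,-0.0003,0.0015],[0,-0.0003,0.0015]],"rot":[[0,0,0],[0,0,0],[0,0,0],[0,0,0],[0,0,0]],"fingers":[0.1,0.1,0.1,0.1,0.1]}' >/dev/null; done
python3 -c "
from h import *
B=np.array([.5492,.0044,.08]);state(B)"
python3 -m crank '{"linear":[[0,-0.0001,0.0004],[0,-0.0002,0.0008],[0,-0.0002,0.001],[0,-0.0002,0.001],[0,-0.0002,0.001]],"rot":[[0,0,0],[0,0,0],[0,0,0],[0,0,0],[0,0,0]],"fingers":[0.1,0.1,0.1,0.1,0.1]}' >/dev/null
python3 -c "
from h import *
B=np.array([.5492,.0044,.08]);state(B)"
```

```text
t 7.07 tilt 11.99 foot [0.24 5.51 2.05] low [ 0.23 -4.27 -0.03] F [-0.3  0.1 -3.2] gap 0.211
t 7.48 tilt 12.0 foot [0.21 5.59 1.1 ] low [ 0.2  -4.19 -0.98] F [ 0.8  0.1 -3.7] gap 0.209
```

```bash
python3 -m crank '{"linear":[[0,-0.0008,0.0002],[0,-0.0016,0.0004],[0,-0.0022,0.0006],[0,-0.0022,0.0006],[0,-0.0022,0.0006]],"rot":[[0,0,0],[0,0,0],[0,0,0],[0,0,0],[0,0,0]],"fingers":[0.1,0.1,0.1,0.1,0.1]}' >/dev/null
python3 -c "
from h import *
B=np.array([.5492,.0044,.08]);state(B)"
python3 -m crank '{"linear":[[0,-0.0004,0.0003],[0,-0.0008,0.0006],[0,-0.0012,0.0008],[0,-0.0012,0.0008],[0,-0.0012,0.0008]],"rot":[[0,0,0],[0,0,0],[0,0,0],[0,0,0],[0,0,0]],"fingers":[0.1,0.1,0.1,0.1,0.1]}' >/dev/null
python3 -c "
from h import *
B=np.array([.5492,.0044,.08]);state(B)"
```

```text
t 7.9 tilt 12.03 foot [0.42 3.75 0.24] low [ 0.41 -6.03 -1.84] F [ 0.   0.4 -1.2] gap 0.208
t 8.32 tilt 12.09 foot [ 0.54  3.36 -0.41] low [ 0.51 -6.42 -2.5 ] F [0.4 2.1 2.7] gap 0.21
```

Light contact of about 6 N. The foot edge meets the rim at the sides because it sits too far toward +y for this depth. I'll back off a little and slide it toward the low-side wall.

```bash
python3 -m crank '{"linear":[[0,0.0002,-0.0006],[0,0.0002,-0.0012],[0,-0.0005,-0.0013],[0,-0.0012,-0.0014],[0,-0.0012,-0.0014]],"rot":[[0,0,0],[0,0,0],[0,0,0],[0,0,0],[0,0,0]],"fingers":[0.1,0.1,0.1,0.1,0.1]}' >/dev/null
python3 -c "
from h import *
B=np.array([.5492,.0044,.08]);state(B)"
python3 -m crank '{"linear":[[0,-0.0004,-0.0001],[0,-0.0008,-0.0002],[0,-0.001,-0.0002],[0,-0.001,-0.0002],[0,-0.001,-0.0002]],"rot":[[0,0,0],[0,0,0],[0,0,0],[0,0,0],[0,0,0]],"fingers":[0.1,0.1,0.1,0.1,0.1]}' >/dev/null
python3 -c "
from h import *
B=np.array([.5492,.0044,.08]);state(B)"
```

```text
t 8.73 tilt 11.99 foot [0.57 0.89 0.02] low [ 0.55 -8.89 -2.06] F [ 2.1  1.9 -2.8] gap 0.213
t 9.15 tilt 12.03 foot [0.44 0.31 0.24] low [ 0.42 -9.47 -1.84] F [ 2.6  3.9 -4.4] gap 0.209
```

```bash
python3 -m crank '{"linear":[[0.0002,0,0],[0.0004,0,0],[0.0006,0.0002,0],[0.0006,0.0002,0],[0.0006,0.0002,0]],"rot":[[0,0,0],[0,0,0],[0,0,0],[0,0,0],[0,0,0]],"fingers":[0.1,0.1,0.1,0.1,0.1]}' >/dev/null
python3 -c "
from h import *
B=np.array([.5492,.0044,.08]);state(B)"
python3 -m crank '{"linear":[[0.0002,0,0],[0.0004,0,0],[0.0004,0.0002,0],[0.0004,0.0002,0],[0.0004,0.0002,0]],"rot":[[0,0,0],[0,0,0],[0,0,0],[0,0,0],[0,0,0]],"fingers":[0.1,0.1,0.1,0.1,0.1]}' >/dev/null
python3 -c "
from h import *
B=np.array([.5492,.0044,.08]);state(B)"
```

```text
t 9.57 tilt 12.0 foot [0.71 0.28 0.17] low [ 0.71 -9.5  -1.91] F [ 2.3  3.6 -3.3] gap 0.211
t 9.98 tilt 11.97 foot [1.11 0.17 0.1 ] low [ 1.11 -9.61 -1.97] F [ 2.2  2.1 -1.9] gap 0.21
```

```bash
python3 -m crank '{"linear":[[0.0003,0,0],[0.0006,0.0001,0],[0.0008,0.0002,0],[0.0008,0.0002,0],[0.0008,0.0002,0]],"rot":[[0,0,0],[0,0,0],[0,0,0],[0,0,0],[0,0,0]],"fingers":[0.1,0.1,0.1,0.1,0.1]}' >/dev/null
python3 -c "
from h import *
B=np.array([.5492,.0044,.08]);state(B)"
python3 -m crank '{"linear":[[0.0003,0,0],[0.0006,0,0],[0.0008,0,0],[0.0008,0,0],[0.0008,0,0]],"rot":[[0,0,0],[0,0,0],[0,0,0],[0,0,0],[0,0,0]],"fingers":[0.1,0.1,0.1,0.1,0.1]}' >/dev/null
python3 -c "
from h import *
B=np.array([.5492,.0044,.08]);state(B)"
```

```text
t 10.4 tilt 11.94 foot [ 1.68  0.08 -0.06] low [ 1.7  -9.71 -2.13] F [ 0.2  0.8 -2.9] gap 0.212
t 10.82 tilt 11.98 foot [2.77 0.43 0.12] low [ 2.77 -9.36 -1.95] F [-0.7  0.1 -4. ] gap 0.213
```

```bash
python3 -m crank '{"linear":[[0.0003,0,0],[0.0006,0,0],[0.0006,0,0],[0.0006,0,0],[0.0006,0,0]],"rot":[[0,0,0],[0,0,0],[0,0,0],[0,0,0],[0,0,0]],"fingers":[0.1,0.1,0.1,0.1,0.1]}' >/dev/null
python3 -c "
from h import *
B=np.array([.5492,.0044,.08]);state(B)"
python3 -m crank '{"linear":[[0.0003,0,0],[0.0006,0,0],[0.0006,0,0],[0.0006,0,0],[0.0006,0,0]],"rot":[[0,0,0],[0,0,0],[0,0,0],[0,0,0],[0,0,0]],"fingers":[0.1,0.1,0.1,0.1,0.1]}' >/dev/null
python3 -c "
from h import *
B=np.array([.5492,.0044,.08]);state(B)"
```

```text
t 11.23 tilt 11.99 foot [3.24 0.58 0.22] low [ 3.24 -9.2  -1.86] F [-0.8  0.8 -3.7] gap 0.21
t 11.65 tilt 11.99 foot [3.67 0.58 0.21] low [ 3.68 -9.21 -1.87] F [-2.8 -0.2 -3.5] gap 0.213
```

```bash
python3 -m crank '{"linear":[[-0.0005,0,0],[-0.001,0,0],[-0.0017,0,0],[-0.0017,0,0],[-0.0017,0,0]],"rot":[[0,0,0],[0,0,0],[0,0,0],[0,0,0],[0,0,0]],"fingers":[0.1,0.1,0.1,0.1,0.1]}' >/dev/null
python3 -c "
from h import *
B=np.array([.5492,.0044,.08]);state(B)"
python3 -m crank '{"linear":[[0,-0.0005,-0.0001],[0,-0.001,-0.0002],[0,-0.001,-0.0002],[0,-0.001,-0.0002],[0,-0.001,-0.0002]],"rot":[[0,0,0],[0,0,0],[0,0,0],[0,0,0],[0,0,0]],"fingers":[0.1,0.1,0.1,0.1,0.1]}' >/dev/null
python3 -c "
from h import *
B=np.array([.5492,.0044,.08]);state(B)"
```

```text
t 12.07 tilt 12.02 foot [2.81 0.74 0.37] low [ 2.77 -9.04 -1.71] F [-0.6  0.6 -4.6] gap 0.213
t 12.48 tilt 12.02 foot [ 2.44 -0.18  0.37] low [ 2.42 -9.96 -1.72] F [ 0.4  0.5 -2.7] gap 0.212
```

```bash
python3 -m crank '{"linear":[[0,-0.0004,-0.0001],[0,-0.0008,-0.0002],[0,-0.0008,-0.0002],[0,-0.0008,-0.0002],[0,-0.0008,-0.0002]],"rot":[[0,0,0],[0,0,0],[0,0,0],[0,0,0],[0,0,0]],"fingers":[0.1,0.1,0.1,0.1,0.1]}' >/dev/null
python3 -c "
from h import *
B=np.array([.5492,.0044,.08]);state(B)"
python3 -m crank '{"linear":[[0,-0.0004,-0.0001],[0,-0.0008,-0.0002],[0,-0.0008,-0.0002],[0,-0.0008,-0.0002],[0,-0.0008,-0.0002]],"rot":[[0,0,0],[0,0,0],[0,0,0],[0,0,0],[0,0,0]],"fingers":[0.1,0.1,0.1,0.1,0.1]}' >/dev/null
python3 -c "
from h import *
B=np.array([.5492,.0044,.08]);state(B)"
```

```text
t 12.9 tilt 12.06 foot [ 2.42 -0.62  0.55] low [  2.4  -10.4   -1.54] F [-0.3  2.7 -3.3] gap 0.21
t 13.32 tilt 12.09 foot [ 2.41 -1.08  0.7 ] low [  2.39 -10.86  -1.39] F [-1.1  5.8 -4.8] gap 0.211
```

The bore walls are found by feel: centre at about (2.35, 0.05) mm from my estimate. I'll centre the edge and take it deeper while still leaning 12°.

```bash
sed -i 's/^def state(B):/B2=np.array([.5496,.0067,.08])\ndef state(B=B2):/' h.py
python3 -m crank '{"linear":[[0,0.001,0.0002],[0,0.0021,0.0005],[0,0.0021,0.0005],[0,0.0021,0.0005],[0,0.0021,0.0005]],"rot":[[0,0,0],[0,0,0],[0,0,0],[0,0,0],[0,0,0]],"fingers":[0.1,0.1,0.1,0.1,0.1]}' >/dev/null
python3 -c "
from h import *
state()"
python3 -m crank '{"linear":[[0,-0.0001,0.0005],[0,-0.0002,0.001],[0,-0.0002,0.001],[0,-0.0002,0.001],[0,-0.0002,0.001]],"rot":[[0,0,0],[0,0,0],[0,0,0],[0,0,0],[0,0,0]],"fingers":[0.1,0.1,0.1,0.1,0.1]}' >/dev/null
python3 -c "
from h import *
state()"
```

```text
t 13.73 tilt 11.96 foot [-0.09 -0.39  0.03] low [ -0.08 -10.17  -2.04] F [ 1.1  1.1 -2.6] gap 0.212
t 14.15 tilt 11.98 foot [-0.03 -0.12 -0.91] low [-0.03 -9.9  -2.99] F [-0.6  0.8 -4.4] gap 0.218
```

```bash
python3 -m crank '{"linear":[[0,0.0001,0.0005],[0,0.0001,0.001],[0,0.0002,0.0011],[0,0.0002,0.0011],[0,0.0002,0.0011]],"rot":[[0,0,0],[0,0,0],[0,0,0],[0,0,0],[0,0,0]],"fingers":[0.1,0.1,0.1,0.1,0.1]}' >/dev/null
python3 -c "
from h import *
state()"
python3 -m crank '{"linear":[[0,0,0.0005],[0,0,0.001],[0,0,0.001],[0,0,0.001],[0,0,0.001]],"rot":[[0,0,0],[0,0,0],[0,0,0],[0,0,0],[0,0,0]],"fingers":[0.1,0.1,0.1,0.1,0.1]}' >/dev/null
python3 -c "
from h import *
state()"
```

```text
t 14.57 tilt 11.98 foot [-0.06  0.36 -1.92] low [-0.07 -9.42 -4.  ] F [ 0.4  0.5 -2.5] gap 0.214
t 14.98 tilt 11.99 foot [-0.02  0.69 -2.84] low [-0.02 -9.09 -4.92] F [-0.1 -0.4 -3.5] gap 0.216
```

The low edge is 4.9 mm below the mouth at a 12° lean with no contact force, so the whole foot has entered. Now straightening about the foot.

```bash
python3 -m crank '{"linear":[[0,0.001,0.0002],[0,0.0021,0.0004],[0,0.0031,0.0006],[0,0.0041,0.0008],[0,0.0041,0.0008]],"rot":[[1,0,0],[2,0,0],[3,0,0],[4,0,0],[4,0,0]],"fingers":[0.1,0.1,0.1,0.1,0.1]}' >/dev/null
python3 -c "
from h import *
state()"
python3 -m crank '{"linear":[[0,0,0],[0,0,0],[0,0,0],[0,0,0],[0,0,0]],"rot":[[0,0,0],[0,0,0],[0,0,0],[0,0,0],[0,0,0]],"fingers":[0.1,0.1,0.1,0.1,0.1]}' >/dev/null
python3 -c "
from h import *
state()"
```

```text
t 15.4 tilt 7.9 foot [-0.05  1.09 -3.59] low [-0.08 -8.82 -4.96] F [-0.  -1.1 -3.9] gap 0.212
t 15.82 tilt 8.01 foot [-0.04  0.35 -3.45] low [-0.03 -9.56 -4.84] F [-0.4 -0.4 -3.5] gap 0.212
```

```bash
python3 -m crank '{"linear":[[0,0.001,0.0002],[0,0.0021,0.0004],[0,0.0032,0.0006],[0,0.0042,0.0008],[0,0.0042,0.0008]],"rot":[[1,0,0],[2,0,0],[3,0,0],[4,0,0],[4,0,0]],"fingers":[0.1,0.1,0.1,0.1,0.1]}' >/dev/null
python3 -m crank '{"linear":[[0,0,0],[0,0,0],[0,0,0],[0,0,0],[0,0,0]],"rot":[[0,0,0],[0,0,0],[0,0,0],[0,0,0],[0,0,0]],"fingers":[0.1,0.1,0.1,0.1,0.1]}' >/dev/null
python3 -c "
from h import *
state()"
python3 -m crank '{"linear":[[0,0.001,0.0002],[0,0.0021,0.0004],[0,0.0032,0.0006],[0,0.0043,0.0008],[0,0.0043,0.0008]],"rot":[[1,0,0],[2,0,0],[3,0,0],[4,0,0],[4,0,0]],"fingers":[0.1,0.1,0.1,0.1,0.1]}' >/dev/null
python3 -m crank '{"linear":[[0,0,0],[0,0,0],[0,0,0],[0,0,0],[0,0,0]],"rot":[[0,0,0],[0,0,0],[0,0,0],[0,0,0],[0,0,0]],"fingers":[0.1,0.1,0.1,0.1,0.1]}' >/dev/null
python3 -c "
from h import *
state()
print(R.from_rotvec(get_obs()['tool_rot']).as_matrix()[:,2].round(4))"
```

```text
t 16.65 tilt 4.01 foot [-0.    0.12 -4.1 ] low [ 0.   -9.85 -4.8 ] F [-0.  -0.3 -3.9] gap 0.211
t 17.48 tilt 0.01 foot [ 0.01 -0.06 -4.76] low [ 0.01 -0.06 -4.76] F [ 0.1  0.6 -3.3] gap 0.206
[ 1.e-04 -1.e-04 -1.e+00]
```

Upright and 4.8 mm in, with no side force. Lowering gently.

```bash
for k in 1; do python3 -m crank '{"linear":[[0,0,0.001],[0,0,0.002],[0,0,0.003],[0,0,0.004],[0,0,0.004]],"rot":[[0,0,0],[0,0,0],[0,0,0],[0,0,0],[0,0,0]],"fingers":[0.1,0.1,0.1,0.1,0.1]}' >/dev/null; done
python3 -c "
from h import *
state()"
python3 -m crank '{"linear":[[0,0,0.001],[0,0,0.002],[0,0,0.003],[0,0,0.004],[0,0,0.005]],"rot":[[0,0,0],[0,0,0],[0,0,0],[0,0,0],[0,0,0]],"fingers":[0.1,0.1,0.1,0.1,0.1]}' >/dev/null
python3 -c "
from h import *
state()"
```

```text
t 17.9 tilt 0.02 foot [-0.04 -0.14 -9.1 ] low [-0.04 -0.14 -9.1 ] F [ 0.5 -0.  -4. ] gap 0.212
t 18.32 tilt 0.0 foot [  0.02   0.09 -13.94] low [  0.02   0.09 -13.94] F [-0.3 -0.9 -4.2] gap 0.21
```

```bash
for k in 1; do python3 -m crank '{"linear":[[0,0,0.0015],[0,0,0.003],[0,0,0.0045],[0,0,0.006],[0,0,0.0075]],"rot":[[0,0,0],[0,0,0],[0,0,0],[0,0,0],[0,0,0]],"fingers":[0.1,0.1,0.1,0.1,0.1]}' >/dev/null; done
python3 -c "
from h import *
state()"
python3 -m crank '{"linear":[[0,0,0.0015],[0,0,0.003],[0,0,0.0045],[0,0,0.006],[0,0,0.0075]],"rot":[[0,0,0],[0,0,0],[0,0,0],[0,0,0],[0,0,0]],"fingers":[0.1,0.1,0.1,0.1,0.1]}' >/dev/null
python3 -c "
from h import *
state()"
```

```text
t 18.73 tilt 0.0 foot [-1.00e-02  8.00e-02 -2.15e+01] low [-1.00e-02  8.00e-02 -2.15e+01] F [-0.5  0.2 -2.9] gap 0.209
t 19.15 tilt 0.0 foot [-2.0e-02  8.0e-02 -2.9e+01] low [-2.0e-02  8.0e-02 -2.9e+01] F [-0.6  0.4 -2.7] gap 0.212
```

```bash
python3 -m crank '{"linear":[[0,0,0.0015],[0,0,0.003],[0,0,0.0045],[0,0,0.006],[0,0,0.0075]],"rot":[[0,0,0],[0,0,0],[0,0,0],[0,0,0],[0,0,0]],"fingers":[0.1,0.1,0.1,0.1,0.1]}' >/dev/null
python3 -c "
from h import *
state()"
python3 -m crank '{"linear":[[0,0,0.0005],[0,0,0.001],[0,0,0.0015],[0,0,0.0015],[0,0,0.0015]],"rot":[[0,0,0],[0,0,0],[0,0,0],[0,0,0],[0,0,0]],"fingers":[0.1,0.1,0.1,0.1,0.1]}' >/dev/null
python3 -c "
from h import *
state()"
```

```text
t 19.57 tilt 0.0 foot [-3.000e-02  8.000e-02 -3.649e+01] low [-3.000e-02  8.000e-02 -3.649e+01] F [-0.2  0.5 -3.4] gap 0.214
t 19.98 tilt 0.01 foot [-2.000e-02  1.100e-01 -3.779e+01] low [-2.000e-02  1.100e-01 -3.779e+01] F [-1.1  0.5 -3.2] gap 0.214
```

```bash
for k in 1 ; do python3 -m crank '{"linear":[[0,0,0.0005],[0,0,0.001],[0,0,0.0015],[0,0,0.0015],[0,0,0.0015]],"rot":[[0,0,0],[0,0,0],[0,0,0],[0,0,0],[0,0,0]],"fingers":[0.1,0.1,0.1,0.1,0.1]}' >/dev/null; done
python3 -c "
from h import *
state()"
python3 -m crank '{"linear":[[0,0,0.0003],[0,0,0.0006],[0,0,0.001],[0,0,0.001],[0,0,0.001]],"rot":[[0,0,0],[0,0,0],[0,0,0],[0,0,0],[0,0,0]],"fingers":[0.1,0.1,0.1,0.1,0.1]}' >/dev/null
python3 -c "
from h import *
state()"
```

```text
t 20.4 tilt 0.0 foot [-3.000e-02  5.000e-02 -3.937e+01] low [-3.000e-02  5.000e-02 -3.937e+01] F [ 0.5  0.7 -2.5] gap 0.214
t 20.82 tilt 0.02 foot [  0.06   0.13 -39.97] low [  0.06   0.13 -39.97] F [-0.7 -2.5  3.7] gap 0.211
```

```bash
python3 -m crank '{"linear":[[0,0,0.0003],[0,0,0.0005],[0,0,0.0005],[0,0,0.0005],[0,0,0.0005]],"rot":[[0,0,0],[0,0,0],[0,0,0],[0,0,0],[0,0,0]],"fingers":[0.1,0.1,0.1,0.1,0.1]}' >/dev/null
python3 -c "
from h import *
state()"
```

```text
t 21.23 tilt 0.04 foot [ 2.000e-02  1.900e-01 -4.001e+01] low [ 2.000e-02  1.900e-01 -4.001e+01] F [-1.8 -4.1 10.9] gap 0.208
```

The collar is home: hard stop at -40.0 mm with about 14 N. I'll ease the load and then open.

```bash
python3 -m crank '{"linear":[[0,0,-0.0004],[0,0,-0.0007],[0,0,-0.0007],[0,0,-0.0007],[0,0,-0.0007]],"rot":[[0,0,0],[0,0,0],[0,0,0],[0,0,0],[0,0,0]],"fingers":[0.1,0.1,0.1,0.1,0.1]}' >/dev/null
python3 -c "
from h import *
state()"
python3 -m crank '{"linear":[[0,0,0],[0,0,0],[0,0,0],[0,0,0],[0,0,0]],"rot":[[0,0,0],[0,0,0],[0,0,0],[0,0,0],[0,0,0]],"fingers":[0.25,0.3,0.4,0.45,0.45]}'
```

```text
t 21.65 tilt 0.01 foot [ 2.000e-02  1.400e-01 -3.999e+01] low [ 2.000e-02  1.400e-01 -3.999e+01] F [-1.  -1.6  5. ] gap 0.212
time: 22.07
eef_pos: [0.5498, 0.0067, 0.1045]
tool_rot: [-2.387, -2.043, -0.0]
ft_force: [-0.6, 0.0, 0.2]
finger_gap: 0.435
finger_force: 0.0
```

```bash
python3 -m crank '{"linear":[[0,0,0],[0,0,-0.01],[0,0,-0.03],[0,0,-0.05],[0,0,-0.08]],"rot":[[0,0,0],[0,0,0],[0,0,0],[0,0,0],[0,0,0]],"fingers":[0.45,0.45,0.45,0.45,0.45]}'
python3 -m crank '{"linear":[[0,0,-0.03],[0,0,-0.06],[-0.03,0,-0.08],[-0.06,0,-0.08],[-0.09,0,-0.08]],"rot":[[0,0,0],[0,0,0],[0,0,0],[0,0,0],[0,0,0]],"fingers":[0.45,0.45,0.45,0.45,0.45]}'
python3 - <<'E'
from h import *
s=snapshot("scene"); c=proj(s,[.5496,.0067,.1]).astype(int); print(c)
im=s["image"][c[1]-60:c[1]+40,c[0]-65:c[0]+65]; cv2.imwrite("pics/s4.png",cv2.resize(im,None,fx=5,fy=5,interpolation=cv2.INTER_CUBIC)[:,:,::-1])
E
```

```text
time: 22.48
eef_pos: [0.5485, 0.0066, 0.1846]
tool_rot: [-2.385, -2.042, 0.003]
ft_force: [0.6, -0.9, 0.1]
finger_gap: 0.451
finger_force: 0.0
time: 22.9
eef_pos: [0.5365, -0.0827, 0.2672]
tool_rot: [2.383, 2.043, 0.004]
ft_force: [1.2, -1.5, 0.1]
finger_gap: 0.45
finger_force: 0.0
[295 226]
```

View pics/s4.png

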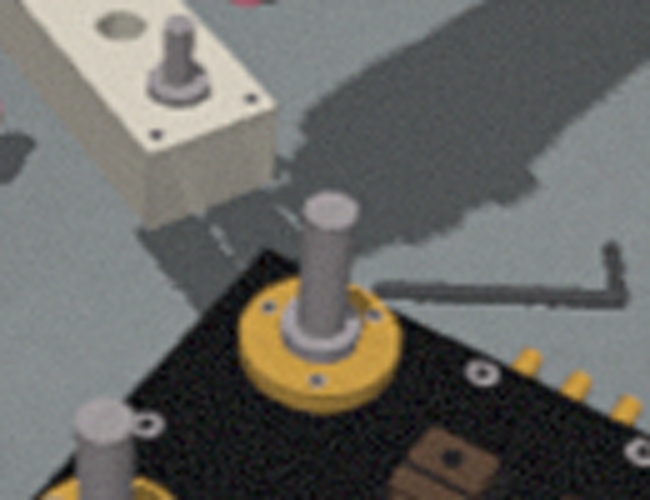

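The crop shows the post upright in the bush, with the collar flat on the flange at (320,330). The small post and hex key are where they were, and the gripper is clear.

```bash
python3 -m crank '{"linear":[[0,0,0],[0,0,0],[0,0,0],[0,0,0],[0,0,0]],"rot":[[0,0,0],[0,0,0],[0,0,0],[0,0,0],[0,0,0]],"fingers":[0.45,0.45,0.45,0.45,0.45]}' >/dev/null; python3 -c "
from workcell import job_done
print(job_done())"
```

```text
the job is handed in; nothing more can be done
None
```

The guide post is refitted in the near right bush, collar fully home and released, after entering at a 12° lean with its edge 4.9 mm in (peak measured force about 14 N); the job was handed in at about 23 s and gave no verdict back.

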